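# Print the zero slip for a beaker on the lab balance

## Robot

A 7-joint arm with a two-finger parallel gripper is mounted at the origin on the work surface. World frame = base frame: x ahead of the robot, y to its left, z up, the work surface at z = 0. Lengths are in m, angles in rad, forces in N, time in s.
With the tool pointing down it reaches from about 0.425 to 0.925 m from the base axis. Payload 6.8 kg.
Tool frame: the origin (TCP) lies at the very end of the fingers, on their centre line; the grasp point (between the pads) lies 19 mm behind it; z points along the fingers, y is the line along which they close (so a half turn about z gives the same grasp; the last joint's range is limited). The gripper opens to 85 mm and grips with 20 to 120 N. Pads are 22 mm wide; open, the fingers measure 114 mm over their backs; the gripper's body (76 mm by 85 mm) begins 54 mm behind the grasp point. The pads swing forward as they close: fully open they stand 13 mm farther back than shut.
Start: joints at [-1.25, 0.477, 0.022, 1.555, -0.011, 1.109, -0.083], TCP at [0.281, 0.614, 0.231] pointing down, gripper open.
Joint ranges: [-2.96, 2.96], [-0.34, 2.1], [-1.41, 1.46], [0.24, 2.44], [-1.37, 4.51], [0.17, 1.92], [-2.96, 2.96]. Speed limits (rad/s): [2.39, 2.39, 3.14, 3.14, 3.14, 3.14, 3.14].

## Interface

Orientations are given as a rotation vector (axis times angle).
In Python, from bench import monitor, optics, r gives the robot as it stands.
- The arm moves only by the shell command python3 -m crank 'ROWS' [OPENING] [FORCE]. ROWS is JSON, a list of rows, each a list of 2 entries, a list of its own where there are three numbers: the shift along the tool's x, y, z in cm, then the turn, a rotation vector about the tool's x, y, z in rad. A call has 1 to 5 rows; each row shifts and turns the commanded pose from where the row before left it, along the tool's axes as they then stand; what a row does not reach is not made up. A row lasts 1/10 s, in which the tool goes at most 50 mm and 8.59 degrees, less where a joint would pass 70% of its speed; a pose out of reach is approached as far as the arm can. A call is refused whole if a number of a shift passes 5 or a number of a turn 0.15, either way. A call with a gripper value outside its range is refused whole. OPENING is the finger opening in cm, from 0 to 8.54, set as the call begins (- or left out, the last holds). The fingers move at their own pace and stop on an object; FORCE is the grip in N (left out, the last holds). Time passes only in rows, so rows that do not move let the fingers close. It gives the time, the measured TCP pose, the force, the opening and the grip force at its end, in the units of the state.
- monitor.get_obs(): the state, without advancing time (a new reading comes with each control period).
- optics.grab_frame(name): name is "scene" or "top" or "wrist"; returns (picture, depth): 420x560x3 uint8, red, green, blue; 420x560 float32, m along the optical axis (not along the pixel's ray), 0 where there is no reading.
- optics.camera_model(name): a dict with "vertical_fov" (degrees; the focal length in pixels is half the picture's height over the tangent of half this angle, whatever the lens; pixels are square), "cx", "cy" (the principal point, pixels), "D" ([k1, k2, p1, p2, k3] as OpenCV has them; the pictures are not rectified), "R" (3x3) and "t" (3): a world point X has camera coordinates R X + t; the wrist camera has in their place "hand_eye" (4x4, takes a point from camera to tool coordinates, whose origin is the TCP and whose axes are the flange's). Camera axes: x right, y down, z forward; pixel columns grow to the right and rows downward; lengths in m; the calibration is good to about 2 mm. A picture is of the moment at which its call begins: read the wrist's pose just before it. camera_model takes no time and is no camera call.
- r.hand_in(): hands the job in; it is judged then, once.
The state is a dict: "clock": time; "joints": joint angles; "qvel": joint speeds; "tau": joint torques, N m; "tcp_pos": TCP position; "orientation": TCP orientation; "contact_force": force on the tool from outside, world axes, zero at the start; "moment": the same for the moment, N m; "grip_width": finger opening in m; "gripper_force": force on a finger pad.
Only numpy, scipy, OpenCV 4.12 (cv2) and the standard library are available. Lean on these libraries where they do the work, as an engineer would, in place of code of your own. Each camera call takes 0.05 s, during which the arm holds its last target. There are 200 camera calls.

## Task

Print the zero slip for the beaker standing on the balance: push the slip printer's rocker switch fully over to on and, only then, with the fingertips tap the balance's round wake key, then its long tare bar, then its square print key, each lightly and one at a time, letting each spring back. Keep off the diamond-shaped menu key, the printer's round feed key, the pan and the beaker, do not shift or lift either machine, and leave the other things on the bench where they stand. Finish with the arm clear of everything.

Things in the scene. Friction and masses are not known exactly. Their poses are not given: they have to be found in the camera images.
- balance: Loose lab balance, about 3 kg, white on a blue base, 200 wide (y) x 290 deep (x) mm. Origin: centre of underside; x to its back, y to its left seen from the front. Front panel slopes 10 degrees, rising from 40 mm above the bench at the front edge to 58 mm; four dark keys in a row on it, 7 mm proud, at x -121: round wake y +78, long tare +22, square print -35, diamond menu -78 mm. May swap sides with the printer.
- wake_key_top (a point): Middle of the top of the round wake key (19 mm across), at the left end of the balance's row of keys; the point moves with the key. Its z axis points out of the panel.
- tare_key_top (a point): Middle of the top of the long tare bar (48 mm along y x 18 mm), second from the left; moves with the key. Its z axis points out of the panel.
- print_key_top (a point): Middle of the top of the square print key (18 x 18 mm), third from the left; moves with the key. Its z axis points out of the panel.
- menu_key_top (a point): Middle of the top of the diamond-shaped menu key (20 mm over its corners), at the right end of the row; not to be pressed.
- wake_key (a joint): Slides straight in, square to the panel: 0 = out, 0.0045 = fully in; it takes about 4 N at 0.002 (where it registers) and 6.5 N fully in, and springs back out when released.
- tare_key (a joint): Slides straight in, square to the panel: 0 = out, 0.0045 = fully in; it takes about 4 N at 0.002 (where it registers) and 6.5 N fully in, and springs back out when released.
- print_key (a joint): Slides straight in, square to the panel: 0 = out, 0.0045 = fully in; it takes about 4 N at 0.002 (where it registers) and 6.5 N fully in, and springs back out when released.
- menu_key (a joint): As the other keys, in m; to be left at 0.
- pan: Square steel weighing pan, 160 x 160 x 4 mm, on the rear of the balance, its centre 50 mm behind the balance's middle, its top 72 mm above the bench. Origin: centre of its underside.
- beaker: Small loose glass beaker, 52 mm across and 70 mm tall, standing on the pan. Origin: centre of its underside.
- printer: Loose slip printer, about 1 kg, 150 wide (y) x 200 deep (x) mm. Origin: centre of underside; x to its back, y to its left seen from the front. Flat front deck 51 mm above the bench; rear housing 85 mm high with a dark paper hood up to 102 mm. On the deck, 55 mm in front of the middle: black rocker switch (left, y +36 mm) and round dark feed key (right, y -36 mm).
- rocker_spot (a point): Top of the raised front half of the printer's black rocker, 12 mm in front of its hinge; moves with it. Press straight down here. Rocker 36 mm long (printer's x) x 24 mm wide; hinge along the printer's y, top surface there 59.5 mm above the bench. Off: front half slopes up 20 degrees to the front, rear half level. On: front half pushed down level, the spot 4 mm lower.
- printer_rocker (a joint): Angle of the rocker: 0 = off, 0.35 = fully on (front half down). It stays where it is left; about 2.5 N at the spot turns it.
- feed_key_top (a point): Middle of the top of the printer's round feed key (19 mm across, 7 mm proud of the deck); not to be pressed.
- feed_key (a joint): As the other keys, in m; to be left at 0.
- weight: Loose steel test weight with a knob, 30 mm across, 52 mm tall, standing between the two machines. Origin: centre of its underside.
- vial: Loose small amber jar with a black lid, 28 mm across, 52 mm tall, between the machines. Origin: centre of its underside.
- tape_dispenser: Loose blue tape dispenser with a roll of tape, 135 x 58 mm, 85 mm tall, at the left of the machines. Origin: centre of its underside.
- marker: Loose marker pen with a black cap, 105 mm long along x, 16 mm thick, lying at the left of the machines. Origin: centre of its underside.
- flask: Loose conical glass flask, 80 mm across the foot, 110 mm tall, at the right of the machines. Origin: centre of its underside.
- wash_bottle: Loose white wash bottle with a blue cap and a bent spout, 64 mm across, 180 mm tall, at the right of the machines. Origin: centre of its underside.

How it is judged:
On the way, in this order (a step that is already met when the one before it is completed fails the run):
1. the printer's rocker is on, no key pressed (value of joint printer_rocker above 0.22 rad and value of joint each of wake_key, tare_key, print_key, menu_key, feed_key below 0.001 m), for 0.05 s.
2. the round wake key is tapped, alone (value of joint wake_key above 0.002 m and value of joint each of tare_key, print_key, menu_key, feed_key below 0.001 m), for 0.03 s.
3. the long tare bar is tapped, alone (value of joint tare_key above 0.002 m and value of joint each of wake_key, print_key, menu_key, feed_key below 0.001 m), for 0.03 s.
4. the square print key is tapped, alone (value of joint print_key above 0.002 m and value of joint each of wake_key, tare_key, menu_key, feed_key below 0.001 m), for 0.03 s.
At the end, for the whole second after the job is handed in: The rocker is on (past 0.22 of 0.35 rad), every key is out again (within 1 mm), balance and printer are within 12 mm of where they stood, the beaker stands upright and still within 15 mm of where it stood, and the other things are within 20 mm of where they stood (all of step 1 and distance of each of balance, printer from where it was at the start of the episode below 0.012 m and distance of beaker from where it was at the start of the episode below 0.015 m and angle between beaker's own z axis and vertical below 0.1 rad and linear speed of beaker below 0.02 m/s and distance of each of weight, vial, tape_dispenser, marker, flask, wash_bottle from where it was at the start of the episode below 0.02 m); the robot touches nothing.
It fails at once if a balance key pressed before the printer is on (value of joint printer_rocker below 0.22 rad and value of joint any of wake_key, tare_key, print_key above 0.0015 m).
It fails at once if the menu key or the feed key pressed (value of joint any of menu_key, feed_key above 0.002 m).
It fails at once if the balance pressed harder than 20 N, or the printer harder than 40 N (contact force between balance and the fingers above 20 N or contact force between balance and the arm above 20 N or contact force between printer and the fingers above 40 N or contact force between printer and the arm above 40 N).
It fails at once if the pan or the beaker touched (more than 1 N) (contact force between any of pan, beaker and the fingers above 1 N or contact force between any of pan, beaker and the arm above 1 N).
It fails at once if the balance or the printer shifted or lifted by more than 12 mm, or another thing on the bench by more than 20 mm (distance of any of balance, printer from where it was at the start of the episode above 0.012 m or distance of any of weight, vial, tape_dispenser, marker, flask, wash_bottle from where it was at the start of the episode above 0.02 m).
It also fails if it takes over 51 s, if anything falls off the work surface, if the arm or the gripper's body presses on something with over 40 N, if the wrist force passes 120 N, or if a joint passes its speed limit or range.

## Working session

There is one attempt and no reset: what is moved stays moved. The work goes in short steps, Python scripts to look and compute and a shell command to move; the robot and the scene stay as the last step left them, time stands still between calls to the robot, and variables do not carry over. Pictures are saved under pics/ and viewed, at most 10 in all, crops included, and the job is handed in when it is done.

```bash
mkdir -p pics; ls; python3 - <<'E'
from bench import monitor, optics, r
import cv2,numpy as np
o=monitor.get_obs();print(o)
for n in("scene","top"):
    p,d=optics.grab_frame(n);cv2.imwrite(f"pics/{n}0.png",p[:,:,::-1]);np.savez(f"{n}0.npz",p=p,d=d)
    print(optics.camera_model(n))
print(optics.camera_model("wrist"))
E
```

```text
pics
{'clock': 0.0, 'joints': array([-1.25012504,  0.47777566,  0.02233954,  1.55649005, -0.0114789 ,
        1.10934545, -0.08311249]), 'qvel': array([-1.63210936e-03, -1.29646980e-03, -1.06512238e-03,  9.40791440e-05,
       -2.53242695e-04, -4.29855201e-04,  4.91726040e-04]), 'tau': array([-1.14329964e-04, -5.96451437e+01,  1.60828527e+00, -2.81200397e+01,
        1.25335524e-02,  9.45376523e-03,  1.71350422e-05]), 'tcp_pos': array([0.28039516, 0.6133173 , 0.23032584]), 'orientation': array([-6.68284489e-01, -3.06943859e+00,  2.94397538e-03]), 'contact_force': array([ 0.43964439, -0.78778023, -0.16753901]), 'moment': array([-0.02442234, -0.0228052 ,  0.00633573]), 'gripper_force': 0.0, 'grip_width': 0.08559048491941058}
{'vertical_fov': 55.779557361642254, 'cx': 281.7301207713747, 'cy': 206.75769767410867, 'D': array([-0.05126468,  0.        ,  0.        ,  0.        ,  0.        ]), 'R': array([[ 0.75268476,  0.65819602, -0.0156094 ],
       [ 0.37517479, -0.44827539, -0.81135261],
       [-0.54102637,  0.60483649, -0.58434861]]), 't': array([-0.41037102, -0.15370085,  1.33380544
[... 189 characters left out ...]
0353, -0.99990348,  0.00732895],
       [-0.9818634 , -0.01297695, -0.18914507],
       [ 0.18922192, -0.00496345, -0.9819218 ]]), 't': array([0.00297519, 0.56447392, 1.23235403])}
{'vertical_fov': 68.24949886774138, 'cx': 284.7125312155519, 'cy': 208.73758713204094, 'D': array([-0.03245484,  0.        ,  0.        ,  0.        ,  0.        ]), 'hand_eye': array([[ 6.35667181e-04, -9.47054721e-01, -3.21071568e-01,
         8.31199179e-02],
       [ 9.99999307e-01,  9.20324906e-04, -7.34824664e-04,
        -3.95866499e-06],
       [ 9.91409328e-04, -3.21070878e-01,  9.47054649e-01,
        -1.42965327e-01],
       [ 0.00000000e+00,  0.00000000e+00,  0.00000000e+00,
         1.00000000e+00]])}
```

View pics/top0.png

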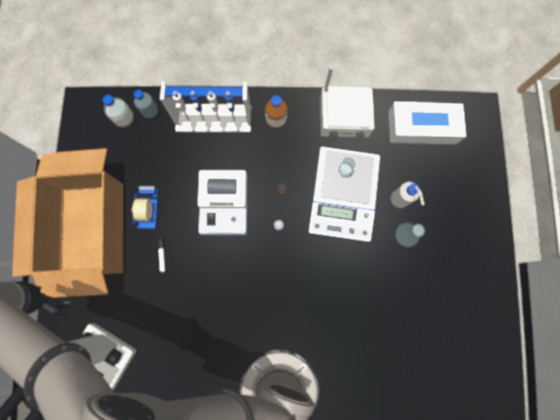

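View pics/scene0.png

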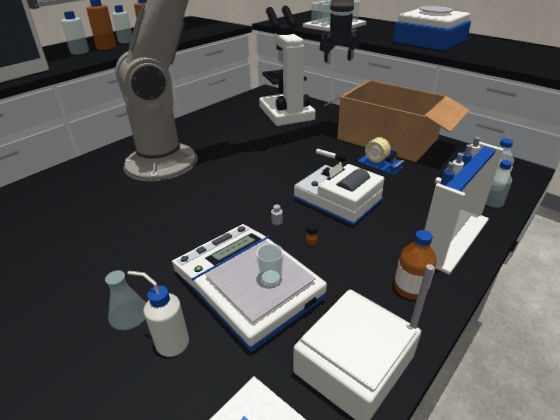

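The top view shows the printer at about (222,202) with its rocker near (211,219) and feed key near (234,219). The balance is at about (345,195), with its keys from (320,226) to (364,232). The weight is at (279,225) and the vial at (281,188).

```bash
cat > h.py <<'E'
from bench import monitor, optics, r
import cv2,numpy as np
from scipy.spatial.transform import Rotation as Ro
def KD(m):
    f=210/np.tan(np.radians(m["vertical_fov"])/2)
    return np.array([[f,0,m["cx"]],[0,f,m["cy"]],[0,0,1]]),m["D"]
def pose(m,o=None):  # camera->world R,t
    if "R" in m: return m["R"].T,-m["R"].T@m["t"]
    H=m["hand_eye"];T=Ro.from_rotvec(o["orientation"]).as_matrix()
    return T@H[:3,:3],T@H[:3,3]+o["tcp_pos"]
def onz(m,px,z,o=None):  # pixels -> world at height z
    K,D=KD(m);R,t=pose(m,o)
    u=cv2.undistortPoints(np.array(px,float).reshape(-1,1,2),K,D)[:,0]
    d=np.c_[u,np.ones(len(u))]@R.T
    return t+d*((np.asarray(z)-t[2])/d[:,2])[:,None]
def proj(m,X,o=None):
    K,D=KD(m);R,t=pose(m,o)
    return cv2.projectPoints((np.array(X,float)-t)@R,np.zeros(3),np.zeros(3),K,D)[0][:,0]
def dep(m,px,d,o=None):
    K,D=KD(m);R,t=pose(m,o);px=np.array(px)
    u=cv2.undistortPoints(px.astype(float).reshape(-1,1,2),K,D)[:,0]
    z=d[px[:,1].astype(int),px[:,0].astype(int)]
    return t+(np.c_[u,np.ones(len(u))]*z[:,None])@R.T
E
python3 - <<'E'
from h import *
np.set_printoptions(precision=4,suppress=True)
a=np.load("top0.npz");m=optics.camera_model("top")
px=[(211,219),(234,219),(320,226),(334,228),(351,230),(364,232),(279,225),(281,188),(338,218)]
print(dep(m,px,a["d"]));print(onz(m,px[:6],[.06,.058,.055,.055,.055,.055]))
p=cv2.resize(a["p"][135:255,180:400],None,fx=3.6,fy=3.6,interpolation=cv2.INTER_CUBIC);cv2.imwrite("pics/tc.png",p[:,:,::-1])
o=monitor.get_obs();print(Ro.from_rotvec(o["orientation"]).as_matrix())
E
```

```text
[[ 0.532   0.222   0.0605]
 [ 0.5343  0.1494  0.0526]
 [ 0.5167 -0.1274  0.043 ]
 [ 0.5095 -0.1714  0.0513]
 [ 0.5036 -0.2259  0.0517]
 [ 0.4975 -0.2676  0.0524]
 [ 0.5172  0.0049  0.05  ]
 [ 0.6386 -0.0002  0.0526]
 [ 0.5417 -0.1844  0.0537]]
[[ 0.5321  0.222   0.06  ]
 [ 0.5334  0.1488  0.058 ]
 [ 0.5148 -0.126   0.055 ]
 [ 0.5089 -0.1708  0.055 ]
 [ 0.5031 -0.2253  0.055 ]
 [ 0.4971 -0.267   0.055 ]]
[[-0.9095  0.4157 -0.0006]
 [ 0.4157  0.9095 -0.0015]
 [-0.0001 -0.0016 -1.    ]]
```

View pics/tc.png

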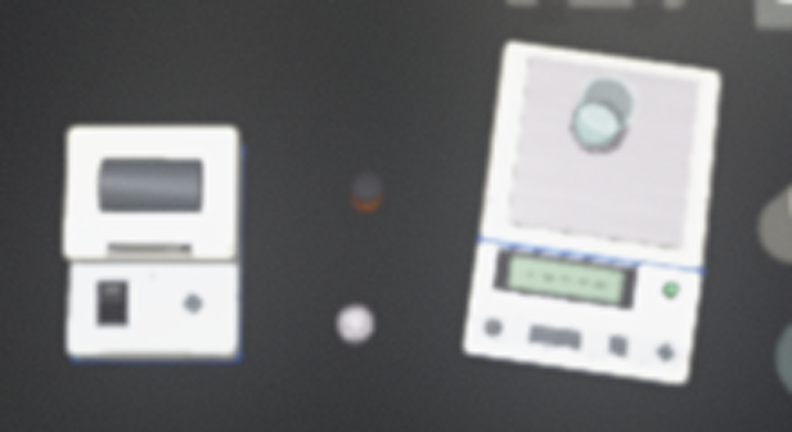

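The crop puts the wake key at (493,327), tare at (555,336), print at (618,345) and menu at (665,352). The rocker is at (112,303) and the feed key at (193,303). The printer is nearly square to the world axes, and the balance is turned about -7°.

Next I turn the tool square, close the fingers and start moving over.

```bash
python3 -m crank '[[[0,0,0],[0,0,-0.143]],[[0,0,0],[0,0,-0.143]],[[0,0,0],[0,0,-0.143]],[[0,-4,0],[0,0,0]],[[0,-4,0],[0,0,0]]]' 0 20
python3 -m crank '[[[0,-4,0],[0,0,0]],[[0,-4,0],[0,0,0]],[[0,-4,0],[0,0,0]],[[-3,-3,0],[0,0,0]],[[-3,-3,0],[0,0,0]]]'
python3 - <<'E'
from h import *
o=monitor.get_obs();print(o["tcp_pos"],Ro.from_rotvec(o["orientation"]).as_matrix().round(3))
E
```

```text
clock: 0.6
tcp_pos: [0.2801, 0.5331, 0.2302]
orientation: [0.003, -3.141, 0.002]
contact_force: [0.4, -0.5, -0.0]
grip_width: 0.0121
gripper_force: 0.0
clock: 1.1
tcp_pos: [0.3406, 0.3525, 0.2314]
orientation: [0.003, -3.141, -0.0]
contact_force: [1.4, 0.5, -0.4]
grip_width: -0.0001
gripper_force: 0.0
[0.34057529 0.35245474 0.23136436] [[-1.    -0.002 -0.   ]
 [-0.002  1.     0.   ]
 [ 0.     0.    -1.   ]]
```

```bash
python3 -m crank '[[[-4,-3.2,0],[0,0,0]],[[-4,-3.2,1],[0,0,0]],[[-4,-3.2,2],[0,0,0]],[[-4,-3.2,3],[0,0,0]],[[0,0,0],[0,0,0]]]'
python3 - <<'E'
from h import *
o=monitor.get_obs();p,d=optics.grab_frame("wrist");np.savez("w1.npz",p=p,d=d,**{k:o[k] for k in("tcp_pos","orientation")});cv2.imwrite("pics/w1.png",p[:,:,::-1])
E
```

```text
clock: 1.6
tcp_pos: [0.4907, 0.2292, 0.1751]
orientation: [-0.014, -3.139, 0.009]
contact_force: [-1.2, -0.3, 0.6]
grip_width: -0.0001
gripper_force: 0.0
```

View pics/w1.png

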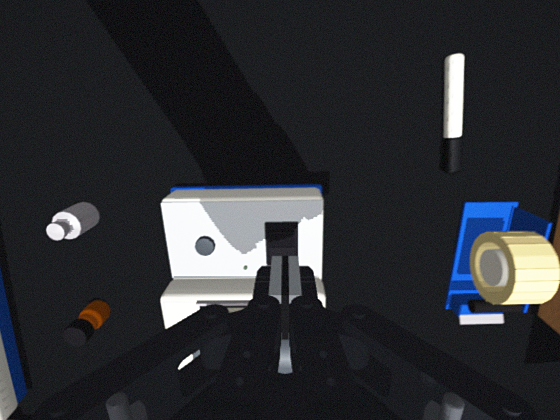

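The wrist picture is flipped, with the robot side up. The rocker's front edge runs from (265,222) to (298,222), the feed key is at (205,246), and the fingers are just behind the rocker.

```bash
python3 - <<'E'
from h import *
np.set_printoptions(precision=4,suppress=True)
a=np.load("w1.npz");m=optics.camera_model("wrist")
px=[(265,222),(298,222),(281,224),(281,238),(205,246),(165,199),(321,194)]
print(a["tcp_pos"]);print(onz(m,px,[.0655,.0655,.0655,.063,.058,.051,.051],a)); print(dep(m,px,a["d"],a))
t=np.load("top0.npz");mt=optics.camera_model("top")
print(onz(mt,[(211.1,219.2),(233.6,219.2),(316.9,225.8),(334.2,228.3),(351.7,230.8),(364.7,232.8)],[.06,.058,.054,.054,.054,.054]))
E
```

```text
[0.4907 0.2292 0.1751]
[[0.505  0.2112 0.0655]
 [0.5051 0.24   0.0655]
 [0.5069 0.2252 0.0655]
 [0.5214 0.2249 0.063 ]
 [0.5314 0.1542 0.058 ]
 [0.4877 0.1199 0.051 ]
 [0.484  0.261  0.051 ]]
[[0.5102 0.2101 0.0518]
 [0.5107 0.2405 0.0511]
 [0.5112 0.2249 0.0545]
 [0.5216 0.2249 0.0626]
 [0.5311 0.1544 0.0585]
 [0.4887 0.1185 0.0477]
 [0.4984 0.2667 0.0002]]
[[ 0.5314  0.2217  0.06  ]
 [ 0.5327  0.15    0.058 ]
 [ 0.5155 -0.1162  0.054 ]
 [ 0.5081 -0.1716  0.054 ]
 [ 0.5007 -0.2277  0.054 ]
 [ 0.4947 -0.2694  0.054 ]]
```

```bash
python3 -m crank '[[[0,0,0],[0,0,0]],[[-1.3,-0.3,0],[0,0,0]],[[-1.2,-0.2,2],[0,0,0]],[[0,0,3],[0,0,0]],[[0,0,0],[0,0,0]]]'
python3 -m crank '[[[0,0,2],[0,0,0]],[[0,0,1],[0,0,0]],[[0,0,0],[0,0,0]],[[0,0,0],[0,0,0]]]'
```

```text
clock: 2.15
tcp_pos: [0.5113, 0.231, 0.1258]
orientation: [0.003, -3.137, 0.004]
contact_force: [-0.5, -0.7, -1.0]
grip_width: -0.0001
gripper_force: 0.0
clock: 2.55
tcp_pos: [0.5135, 0.2315, 0.0992]
orientation: [-0.001, 3.141, 0.001]
contact_force: [-0.2, 0.8, 1.1]
grip_width: -0.0001
gripper_force: 0.0
```

```bash
python3 -m crank '[[[-0.4,-0.8,0],[0,0,0]],[[0,0,1],[0,0,0]],[[0,0,1],[0,0,0]],[[0,0,0],[0,0,0]],[[0,0,0],[0,0,0]]]'
python3 -m crank '[[[0,0,0],[0,0,0]],[[0,0,0],[0,0,0]]]'
```

```text
clock: 3.05
tcp_pos: [0.5167, 0.2229, 0.0777]
orientation: [0.0, -3.14, 0.001]
contact_force: [1.2, 0.0, -0.1]
grip_width: -0.0003
gripper_force: 0.0
clock: 3.25
tcp_pos: [0.5173, 0.2232, 0.0785]
orientation: [-0.001, 3.141, 0.0]
contact_force: [0.7, 0.7, -0.1]
grip_width: -0.0
gripper_force: 0.0
```

```bash
python3 -m crank '[[[0,0,0.6],[0,0,0]],[[0,0,0.4],[0,0,0]],[[0,0,0.2],[0,0,0]],[[0,0,0],[0,0,0]]]'
python3 -m crank '[[[0,0,0.2],[0,0,0]],[[0,0,0.2],[0,0,0]],[[0,0,0],[0,0,0]],[[0,0,0],[0,0,0]]]'
python3 -m crank '[[[0,0,0.1],[0,0,0]],[[0,0,0.1],[0,0,0]],[[0,0,0],[0,0,0]],[[0,0,0],[0,0,0]]]'
```

```text
clock: 3.65
tcp_pos: [0.5169, 0.2229, 0.0658]
orientation: [0.0, -3.141, 0.001]
contact_force: [-1.1, -0.9, 0.2]
grip_width: -0.0
gripper_force: 0.0
clock: 4.05
tcp_pos: [0.5174, 0.223, 0.0623]
orientation: [-0.0, 3.141, 0.0]
contact_force: [0.5, -0.0, -0.2]
grip_width: -0.0001
gripper_force: 0.0
clock: 4.45
tcp_pos: [0.5173, 0.2231, 0.0603]
orientation: [-0.0, 3.141, 0.0]
contact_force: [-0.2, -0.0, 0.5]
grip_width: 0.0002
gripper_force: 0.3
```

```bash
for i in 1 ; do python3 -m crank '[[[0,0,0.1],[0,0,0]],[[0,0,0],[0,0,0]],[[0,0,0],[0,0,0]]]' ; done
python3 -m crank '[[[0,0,0.1],[0,0,0]],[[0,0,0],[0,0,0]],[[0,0,0],[0,0,0]]]'
```

```text
clock: 4.75
tcp_pos: [0.5173, 0.2231, 0.0596]
orientation: [-0.0, 3.141, 0.0]
contact_force: [-2.2, -0.0, 6.0]
grip_width: -0.0002
gripper_force: 2.6
clock: 5.05
tcp_pos: [0.5174, 0.2231, 0.0594]
orientation: [-0.0, 3.141, 0.001]
contact_force: [-4.5, -1.1, 14.0]
grip_width: -0.0001
gripper_force: 7.0
```

The stop was reached at z 0.0594 with 14 N, so the rocker is on. I lift and check it from above.

```bash
python3 -m crank '[[[0,0,-2],[0,0,0]],[[0,0,-4],[0,0,0]],[[0,0,-4],[0,0,0]],[[2,-3,0],[0,0,0]],[[0,0,0],[0,0,0]]]'
python3 - <<'E'
from h import *
o=monitor.get_obs();p,d=optics.grab_frame("wrist")
cv2.imwrite("pics/w2.png",cv2.resize(p[130:330,200:450],None,fx=2,fy=2)[:,:,::-1])
E
python3 -m crank '[[[0,-4,0],[0,0,0]],[[0,-5,0],[0,0,0]],[[0,-5,0],[0,0,0]],[[0,-5,0],[0,0,0]],[[0,-5,0],[0,0,0]]]'
python3 -m crank '[[[0,-5,0],[0,0,0]],[[1,-5,0],[0,0,0]],[[2,-2,0],[0,0,0]],[[0,0,0],[0,0,0]],[[0,0,0],[0,0,0]]]'
python3 -m crank '[[[0,0,0],[0,0,0]],[[0,0,0],[0,0,0]]]'
python3 - <<'E'
from h import *
o=monitor.get_obs();p,d=optics.grab_frame("wrist");np.savez("w3.npz",p=p,d=d,**{k:o[k] for k in("tcp_pos","orientation")});cv2.imwrite("pics/w3.png",p[:,:,::-1])
E
```

```text
clock: 5.55
tcp_pos: [0.4957, 0.1893, 0.1588]
orientation: [-0.005, -3.141, 0.002]
contact_force: [-0.8, -1.6, 0.5]
grip_width: -0.0004
gripper_force: 0.0
clock: 6.1
tcp_pos: [0.4971, -0.0484, 0.1578]
orientation: [0.002, -3.141, -0.0]
contact_force: [1.3, -0.6, -1.3]
grip_width: -0.0
gripper_force: 0.0
clock: 6.6
tcp_pos: [0.4675, -0.1659, 0.1578]
orientation: [-0.001, -3.141, -0.001]
contact_force: [1.1, 0.7, 0.4]
grip_width: 0.0001
gripper_force: 0.0
clock: 6.8
tcp_pos: [0.4683, -0.1645, 0.1581]
orientation: [-0.005, 3.142, 0.001]
contact_force: [0.1, 0.7, 0.6]
grip_width: -0.0
gripper_force: 0.0
```

View pics/w2.png

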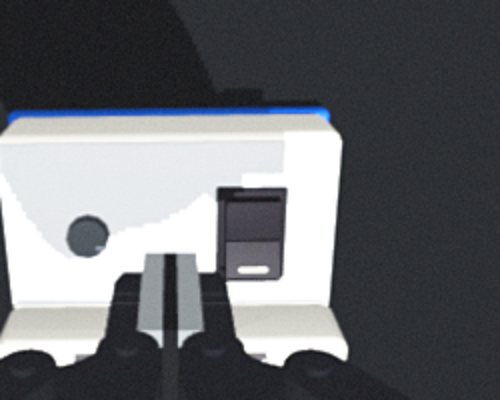

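View pics/w3.png

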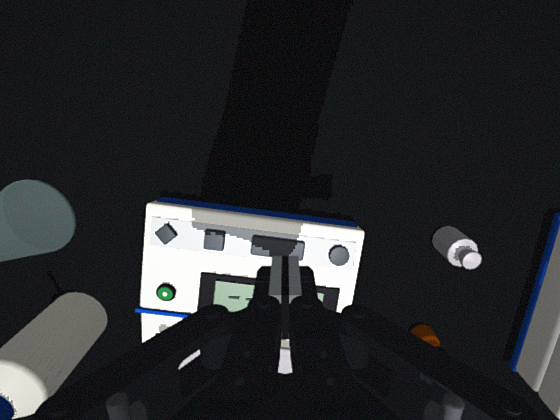

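In w2 the rocker's front half lies level and the rear half is raised, so it is on. In w3 the keys are at menu (166,234), print (214,240), tare (277,247) and wake (339,256).

```bash
python3 - <<'E'
from h import *
np.set_printoptions(precision=4,suppress=True)
a=np.load("w3.npz");m=optics.camera_model("wrist")
px=[(339,255),(277,246),(214,240),(166,233)]
print(a["tcp_pos"]);print(onz(m,px,[.051]*4,a)); print(dep(m,px,a["d"],a))
E
```

```text
[ 0.4683 -0.1645  0.1581]
[[ 0.5136 -0.1155  0.051 ]
 [ 0.5049 -0.1712  0.051 ]
 [ 0.4993 -0.2269  0.051 ]
 [ 0.4928 -0.2688  0.051 ]]
[[ 0.5136 -0.1155  0.051 ]
 [ 0.5048 -0.1712  0.051 ]
 [ 0.4993 -0.2268  0.0511]
 [ 0.493  -0.269   0.0507]]
```

```bash
python3 -m crank '[[[-2.2,2.5,0],[0,0,0]],[[-2.2,2.4,0],[0,0,0]],[[0,0,3],[0,0,0]],[[0,0,3],[0,0,0]],[[0,0,1.5],[0,0,0]]]'
python3 -m crank '[[[0,0,0],[0,0,0]],[[0,0,0],[0,0,0]],[[0,0,0],[0,0,0]]]'
```

```text
clock: 7.35
tcp_pos: [0.5107, -0.1154, 0.081]
orientation: [0.004, -3.139, -0.001]
contact_force: [-0.1, 0.3, -0.1]
grip_width: -0.0001
gripper_force: 0.0
clock: 7.65
tcp_pos: [0.5124, -0.1169, 0.0843]
orientation: [-0.001, 3.14, -0.0]
contact_force: [-0.2, -0.2, -0.1]
grip_width: -0.0
gripper_force: 0.0
```

```bash
python3 -m crank '[[[0,0,1.5],[0,0,0]],[[0,0,1],[0,0,0]],[[0,0,0.4],[0,0,0]],[[0,0,0],[0,0,0]],[[0,0,0],[0,0,0]]]'
python3 -m crank '[[[0,0,0.1],[0,0,0]],[[0,0,0.1],[0,0,0]],[[0,0,0],[0,0,0]],[[0,0,0],[0,0,0]]]'
```

```text
clock: 8.15
tcp_pos: [0.5116, -0.1171, 0.0546]
orientation: [0.0, 3.141, -0.0]
contact_force: [-0.1, -0.8, 0.7]
grip_width: -0.0002
gripper_force: 0.0
clock: 8.55
tcp_pos: [0.5114, -0.117, 0.0523]
orientation: [-0.0, 3.142, 0.0]
contact_force: [0.3, 0.0, -0.1]
grip_width: 0.0001
gripper_force: 0.0
```

```bash
python3 -m crank '[[[0,0,0.1],[0,0,0]],[[0,0,0],[0,0,0]],[[0,0,0],[0,0,0]]]'
python3 -m crank '[[[0,0,0.1],[0,0,0]],[[0,0,0],[0,0,0]],[[0,0,0],[0,0,0]]]'
```

```text
clock: 8.85
tcp_pos: [0.5116, -0.117, 0.0514]
orientation: [-0.0, 3.141, 0.0]
contact_force: [0.0, -1.0, 2.7]
grip_width: -0.0
gripper_force: 1.1
clock: 9.15
tcp_pos: [0.5117, -0.117, 0.0504]
orientation: [-0.0, 3.141, -0.0]
contact_force: [1.1, -0.7, 3.2]
grip_width: -0.0001
gripper_force: 1.6
```

```bash
python3 -m crank '[[[0,0,0.1],[0,0,0]],[[0,0,0.1],[0,0,0]],[[0,0,0],[0,0,0]],[[0,0,0],[0,0,0]]]'
```

```text
clock: 9.55
tcp_pos: [0.512, -0.1171, 0.0485]
orientation: [-0.0, 3.14, -0.0]
contact_force: [2.3, -0.1, 5.2]
grip_width: -0.0001
gripper_force: 2.6
```

Wake is pressed about 3 mm at 5 N. I lift and go to tare.

```bash
python3 -m crank '[[[0,0,-1],[0,0,0]],[[0,0,-1.5],[0,0,0]],[[0.4,-2.7,0],[0,0,0]],[[0.4,-2.7,0],[0,0,0]],[[0,0,0],[0,0,0]]]'
python3 -m crank '[[[0,0,0],[0,0,0]],[[0,0,1],[0,0,0]],[[0,0,0.8],[0,0,0]],[[0,0,0],[0,0,0]],[[0,0,0],[0,0,0]]]'
```

```text
clock: 10.05
tcp_pos: [0.5017, -0.1751, 0.0736]
orientation: [-0.008, -3.14, 0.003]
contact_force: [-0.2, -0.4, -0.6]
grip_width: -0.0001
gripper_force: 0.0
clock: 10.55
tcp_pos: [0.5031, -0.1704, 0.0547]
orientation: [0.002, -3.14, -0.001]
contact_force: [-0.1, -0.1, 0.4]
grip_width: 0.0001
gripper_force: 0.0
```

```bash
python3 -m crank '[[[0,0,0.2],[0,0,0]],[[0,0,0.1],[0,0,0]],[[0,0,0],[0,0,0]],[[0,0,0],[0,0,0]]]'
python3 -m crank '[[[0,0,0.1],[0,0,0]],[[0,0,0.1],[0,0,0]],[[0,0,0],[0,0,0]],[[0,0,0],[0,0,0]]]'
```

```text
clock: 10.95
tcp_pos: [0.5034, -0.1711, 0.0523]
orientation: [-0.0, 3.141, -0.0]
contact_force: [0.1, 0.7, 0.7]
grip_width: 0.0003
gripper_force: 0.0
clock: 11.35
tcp_pos: [0.5038, -0.1711, 0.0505]
orientation: [-0.0, 3.141, -0.0]
contact_force: [0.5, 0.6, 2.8]
grip_width: 0.0002
gripper_force: 1.5
```

```bash
python3 -m crank '[[[0,0,0.1],[0,0,0]],[[0,0,0.1],[0,0,0]],[[0,0,0],[0,0,0]],[[0,0,0],[0,0,0]]]'
```

```text
clock: 11.75
tcp_pos: [0.5041, -0.1711, 0.0486]
orientation: [-0.0, 3.14, -0.0]
contact_force: [1.1, 0.2, 4.7]
grip_width: -0.0004
gripper_force: 2.5
```

```bash
python3 -m crank '[[[0,0,0.05],[0,0,0]],[[0,0,0],[0,0,0]],[[0,0,0],[0,0,0]]]'
python3 -m crank '[[[0,0,-1],[0,0,0]],[[0,0,-1.5],[0,0,0]],[[0.4,-2.8,0],[0,0,0]],[[0.3,-2.8,0],[0,0,0]],[[0,0,0],[0,0,0]]]'
python3 -m crank '[[[0,0,0],[0,0,0]],[[0,0,1],[0,0,0]],[[0,0,0.8],[0,0,0]],[[0,0,0],[0,0,0]],[[0,0,0],[0,0,0]]]'
```

```text
clock: 12.05
tcp_pos: [0.5042, -0.1712, 0.0481]
orientation: [-0.0, 3.14, -0.0]
contact_force: [0.6, 0.0, 6.3]
grip_width: -0.0002
gripper_force: 2.7
clock: 12.55
tcp_pos: [0.4947, -0.2313, 0.0732]
orientation: [-0.009, -3.141, 0.003]
contact_force: [0.3, 0.3, -0.2]
grip_width: 0.0001
gripper_force: 0.0
clock: 13.05
tcp_pos: [0.4961, -0.2264, 0.0542]
orientation: [0.002, -3.14, -0.001]
contact_force: [0.4, 0.3, 0.3]
grip_width: -0.0002
gripper_force: 0.0
```

```bash
python3 -m crank '[[[0,0,0.2],[0,0,0]],[[0,0,0.1],[0,0,0]],[[0,0,0.1],[0,0,0]],[[0,0,0],[0,0,0]],[[0,0,0],[0,0,0]]]'
python3 -m crank '[[[0,0,0.1],[0,0,0]],[[0,0,0.05],[0,0,0]],[[0,0,0],[0,0,0]],[[0,0,0],[0,0,0]]]'
```

```text
clock: 13.55
tcp_pos: [0.4968, -0.227, 0.051]
orientation: [-0.0, 3.141, -0.0]
contact_force: [-0.2, 1.6, 2.8]
grip_width: 0.0003
gripper_force: 1.3
clock: 13.95
tcp_pos: [0.497, -0.227, 0.0495]
orientation: [-0.001, 3.141, -0.0]
contact_force: [1.2, 1.2, 5.4]
grip_width: -0.0001
gripper_force: 2.1
```

```bash
python3 -m crank '[[[0,0,0.1],[0,0,0]],[[0,0,0.05],[0,0,0]],[[0,0,0],[0,0,0]],[[0,0,0],[0,0,0]]]'
python3 -m crank '[[[0,0,-1],[0,0,0]],[[0,0,-2],[0,0,0]],[[0,0,-4],[0,0,0]],[[0,0,-4],[0,0,0]],[[0,0,-3],[0,0,0]]]'
python3 -m crank '[[[2,4,0],[0,0,0]],[[2,4,0],[0,0,0]],[[0,0,0],[0,0,0]],[[0,0,0],[0,0,0]],[[0,0,0],[0,0,0]]]'
python3 - <<'E'
from h import *
p,d=optics.grab_frame("top");q=np.load("top0.npz")["p"]
f=lambda a:cv2.resize(a[135:255,120:440],None,fx=2.3,fy=2.3)
cv2.imwrite("pics/end.png",np.vstack([f(q),f(p)])[:,:,::-1])
E
```

```text
clock: 14.35
tcp_pos: [0.4972, -0.2271, 0.0481]
orientation: [-0.001, 3.14, -0.0]
contact_force: [1.6, 1.1, 5.9]
grip_width: 0.0004
gripper_force: 2.8
clock: 14.85
tcp_pos: [0.4956, -0.2275, 0.1898]
orientation: [-0.001, -3.141, 0.001]
contact_force: [0.1, -1.0, 0.1]
grip_width: -0.0001
gripper_force: 0.0
clock: 15.35
tcp_pos: [0.4563, -0.148, 0.1879]
orientation: [-0.002, -3.141, 0.001]
contact_force: [-0.5, -0.4, 0.9]
grip_width: -0.0005
gripper_force: 0.0
```

View pics/end.png

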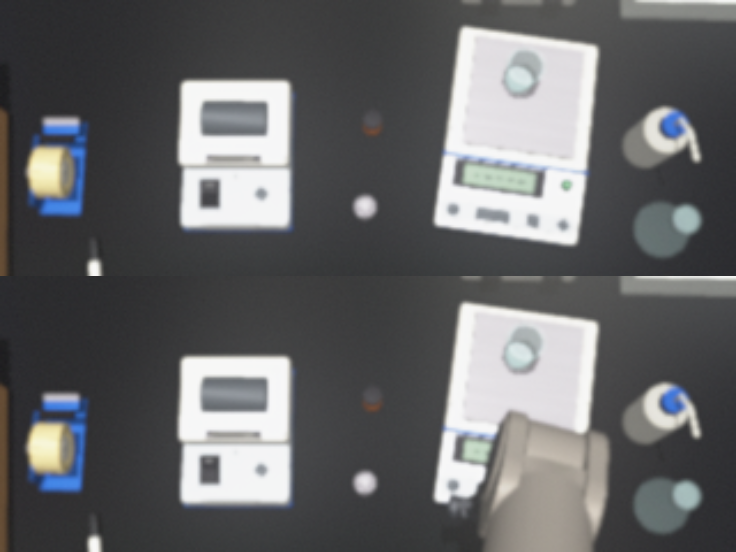

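The before (top) and after (bottom) views match. The printer at (235,155) and (235,430) and the beaker at (520,75) and (520,351) have not moved, the bottles match too, and the arm is well above the bench.

```bash
python3 -c "
from bench import r
print(r.hand_in())"
```

```text
the job is handed in; nothing more can be done
None
```

I switched the printer's rocker on, then tapped wake, tare and print in that order, each lightly and released; nothing looked moved in the final picture, the arm is clear, and the job is handed in (it gave no verdict).

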